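# Bring the filter carrier to its stop and click the green filter into the beam

### The job

Run the filter carrier along the optical rail until its saddle is up against the brass stop collar. Then slide the filter strip across by its black handle, away from the robot, until the spring ball clicks into the middle notch, which puts the green filter in the beam, and keep hold of the handle there for the reading: finish while still holding it, do not let go. Leave the other things on the bench where they are.

Things in the scene. Friction and masses are not known exactly. Their poses are not given: they have to be found in the camera images.
- rail: Aluminium optical rail, 560 mm long, fixed on the bench across the robot's front. Origin on the bench under its middle. Its y runs along the rail from the lamp house (grey, finned, y = -0.28 to -0.195, up to z = 0.14) to the photometer head (white, black snout, y = 0.195 to 0.28, up to z = 0.13); x points across it, away from the robot; z up. Rail top z = 0.042.
- carrier (a joint): Position of the filter carrier along the rail, m: 0 at the rail's middle, growing towards the photometer head and the stop collar; friction about 2.5 N, it stays where left. It is a dark saddle, 76 mm across the rail, 60 mm along it, with an upright aluminium gate on its middle: 70 mm wide across the rail, 21 mm thick along it, top edge 130 mm above the bench.
- carrier_top (a point): Place to take the carrier from above: inside the gate's upper part, 16 mm below its top edge, 114 mm above the bench, where the gate is 21 mm thick between two flat faces that look along the rail (y). Axes are the rail's. A brass ball-plunger housing, 13 mm diameter, stands 12 mm above the top edge, 32 mm from here towards rail +x.
- carrier_face (a point): Middle of the carrier saddle's end face that looks towards the stop collar (rail +y), 53 mm above the bench, 30 mm from the carrier's middle. It coincides with stop_face when the carrier is against the collar.
- stop_face (a point): Middle of the face of the brass stop collar that the carrier runs up against, 53 mm above the bench. The collar is a brass block clamped on the rail, 66 mm across the rail, 18 mm along it, its top 65 mm above the bench; it does not move. On axes like the rail's.
- filter_slide (a joint): How far the filter strip is pushed across the rail, m, growing along rail +x (away from the robot), travel -0.003 to 0.070. A spring ball in the gate clicks into notches in its top edge at 0 (open aperture), 0.032 (middle: green filter) and 0.064 (amber). Starts between the first two. Drags with about 1 N between notches; a notch holds against roughly 5 N and catches within 3 mm.
- slide_handle: Black ribbed handle with a red top on the robot-side end of the 8 mm thick filter strip: upright block 27 mm long across the rail (x), 16 mm thick along it (y), 46 mm high. Origin at its centre, 99 mm above the bench; axes are the rail's. It sits 128.5 mm from the carrier's middle towards rail -x, less the reading of filter_slide, and rides along with the carrier.
- solder_spool: Green solder spool standing on its flange, 60 mm diameter, 40 mm high, loose. Origin at the centre of its underside.
- screwdriver: Screwdriver with a green handle, 180 mm long, lying loose. Origin at the middle of its underside.
- circuit_board: Blue circuit board with components, 100 x 150 mm, about 25 mm high, loose. Origin at the centre of its underside.
- pliers: Small pliers with yellow handles, about 125 mm long, lying loose. Origin on the bench near the pivot.
- spare_filter: Spare amber filter in a black ring, 44 mm diameter, 11 mm high, lying loose. Origin at the centre of its underside.
- tin_cup: Dark metal cup, 72 mm diameter, 85 mm high, loose. Origin at the centre of its underside.
- lens_cap: Black round lens cap, 48 mm diameter, 16 mm high, loose. Origin at the centre of its underside.

How it is judged (in metres and radians):
On the way, in this order (a step that is already met when the one before it is completed fails the run):
1. the carrier's saddle is up against the stop collar (distance between carrier_face and stop_face below 0.004 m), for 0.2 s.
2. the filter strip stands in the middle notch, held by its handle, the carrier still against the collar (distance between carrier_face and stop_face below 0.004 m and value of joint filter_slide between 0.0295 and 0.0345 m and velocity of joint filter_slide between -0.004 and 0.004 m/s and contact force between the fingers and slide_handle above 1 N), for 0.4 s.
At the end, for the whole second after the job is handed in: The carrier's saddle is within 4 mm of the stop collar, the filter strip is at rest within 2.5 mm of the middle notch (joint 0.032), the fingers are still on its handle with more than 1 N, and the loose things on the bench are within 30 mm of where they were (all of step 2 and distance of each of solder_spool, screwdriver, circuit_board, pliers, spare_filter, tin_cup, lens_cap from where it was at the start of the episode below 0.03 m); the arm keeps its last pose, push and grip.
It fails at once if a bystander on the bench is moved by more than 30 mm (distance of any of solder_spool, screwdriver, circuit_board, pliers, spare_filter, tin_cup, lens_cap from where it was at the start of the episode above 0.03 m).
It also fails if it takes over 48 s, if anything falls off the work surface, if the arm or the gripper's body presses on something with over 40 N, if the wrist force passes 120 N, or if a joint passes its speed limit or range.

### The arm

A 7-joint arm with a two-finger parallel gripper is mounted at the origin on the work surface. World frame = base frame: x ahead of the robot, y to its left, z up, the work surface at z = 0. Lengths are in mm, angles in rad, forces in N, time in s.
With the tool pointing down it reaches from about 400 to 875 mm from the base axis. Payload 4.4 kg.
Tool frame: the origin (TCP) lies at the very end of the fingers, on their centre line; the grasp point (between the pads) lies 19 mm behind it; z points along the fingers, y is the line along which they close (so a half turn about z gives the same grasp; the last joint's range is limited). The gripper opens to 85 mm and grips with 20 to 120 N. Pads are 22 mm wide; open, the fingers measure 114 mm over their backs; the gripper's body (76 mm by 85 mm) begins 54 mm behind the grasp point. The pads swing forward as they close: fully open they stand 13 mm farther back than shut.
Start: joints at [-1.262, 0.628, 0.038, 1.517, -0.027, 0.996, -0.02], TCP at [237.934, 604.901, 231.313] pointing down, gripper open.
Joint ranges: [-3.06, 3.06], [-0.37, 2.12], [-1.25, 1.32], [0.18, 2.47], [-1.1, 4.24], [0.23, 1.98], [-2.94, 2.94]. Speed limits (rad/s): [2.57, 2.57, 3.14, 3.14, 3.14, 3.14, 3.14].

### API

Orientations are given as [roll, pitch, yaw] about the fixed x, y, z axes, in that order (R = Rz(yaw) Ry(pitch) Rx(roll)).
In Python, from cell import sensors, get_image, camera_params, order gives the robot as it stands.
- The arm moves only by the shell command python3 -m inch 'ROWS' [OPENING]. ROWS is JSON, a list that holds one entry, the list of rows, each a list of 4 numbers: the shift along the tool's x, y, z in cm, then the turn about the tool's z in degrees. A call has 1 to 8 rows; each row is the pose to reach, as a shift and turn from the pose commanded when the call began, along the tool's axes at that moment; what a row does not reach only later rows make up. A row lasts 1/12 s, in which the tool goes at most 41.7 mm and 7.16 degrees, less where a joint would pass 70% of its speed; a pose out of reach is approached as far as the arm can. A call with a gripper value outside its range is refused whole. OPENING is the finger opening in cm, from 0 to 8.54, set as the call begins (- or left out, the last holds). The fingers move at their own pace and stop on an object; the grip force is fixed at half the most. Time passes only in rows, so rows that repeat a pose let the fingers close. It gives the time, the measured TCP pose, the force, the opening and the grip force at its end, in the units of the state.
- sensors.read_state(): the state, without advancing time (a new reading comes with each control period).
- get_image(name): name is "side" or "top"; returns the picture (400x640x3 uint8, blue, green, red); there is no depth.
- camera_params(name): a dict with "mtx" (3x3 intrinsics, pixels), "rvec" (rotation vector, rad) and "tvec" (3), from world to camera coordinates, as OpenCV has them. Camera axes: x right, y down, z forward; pixel columns grow to the right and rows downward; lengths in mm; the calibration is good to about 2 mm. A picture is of the moment at which its call begins. camera_params takes no time and is no camera call.
- order.finish_job(): hands the job in; it is judged then, once.
The state is a dict: "clock": time; "qpos": joint angles; "qd": joint speeds; "tau": joint torques, N m; "eef_pos": TCP position; "tool_rot": TCP orientation; "force": force on the tool from outside, world axes, zero at the start; "torque": the same for the moment, N m; "width": finger opening in mm; "gripper_force": force on a finger pad.
Only numpy, scipy, OpenCV 4.12 (cv2) and the standard library are available. Lean on these libraries where they do the work, as an engineer would, in place of code of your own. Each camera call takes 0.05 s, during which the arm holds its last target. There are 200 camera calls.

## Working session

There is one attempt and no reset: what is moved stays moved. The work goes in short steps, Python scripts to look and compute and a shell command to move; the robot and the scene stay as the last step left them, time stands still between calls to the robot, and variables do not carry over. Pictures are saved under pics/ and viewed, at most 10 in all, crops included, and the job is handed in when it is done.

```bash
ls; mkdir -p pics; python3 - <<'E'
from cell import sensors,get_image,camera_params
import cv2
for n in("top","side"):
    cv2.imwrite(f"pics/{n}0.png",get_image(n)); p=camera_params(n); print(n,p)
print(sensors.read_state())
E
```

```text
pics
top {'mtx': array([[419.96566669,   0.        , 314.0638145 ],
       [  0.        , 419.96566669, 197.76242138],
       [  0.        ,   0.        ,   1.        ]]), 'rvec': array([ 2.19526765, -2.14492627,  0.08136498]), 'tvec': array([   4.20929596,  586.73129206, 1148.11931379])}
side {'mtx': array([[365.54952403,   0.        , 320.75529289],
       [  0.        , 365.54952403, 200.88731585],
       [  0.        ,   0.        ,   1.        ]]), 'rvec': array([ 2.00044142, -0.7548573 ,  0.42756031]), 'tvec': array([-446.34286583,  267.07977892,  937.6006156 ])}
{'clock': 0.1, 'qpos': array([-1.26178578,  0.62923962,  0.03842146,  1.51823252, -0.0269786 ,
        0.99629071, -0.02000176]), 'qd': array([ 0.00023822, -0.00244725,  0.00213838, -0.00207564, -0.00092905,
        0.00156709,  0.00016975]), 'tau': array([ 3.16849255e-03, -5.64522922e+01,  1.23065528e+00, -1.93972421e+01,
        1.12934524e-02,  5.36084350e-03,  2.09101302e-05]), 'eef_pos': array([237.72995664, 604.39047582, 230.50104794]), 'tool_rot': array([-3.13993985e+00,  1.92035597e-05,  2.76681166e+00]), 'force': array([-0.13271466, -0.0514684 ,  0.61528488]), 'torque': array([-0.00876276, -0.00250207,  0.02060644]), 'gripper_force': 0.0, 'width': 85.15427940141973}
```

View pics/top0.png

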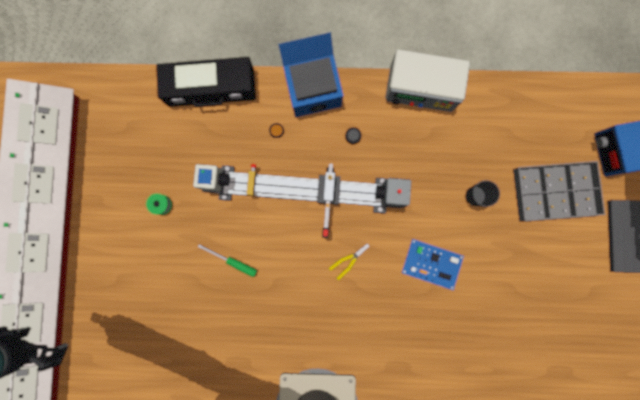

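View pics/side0.png

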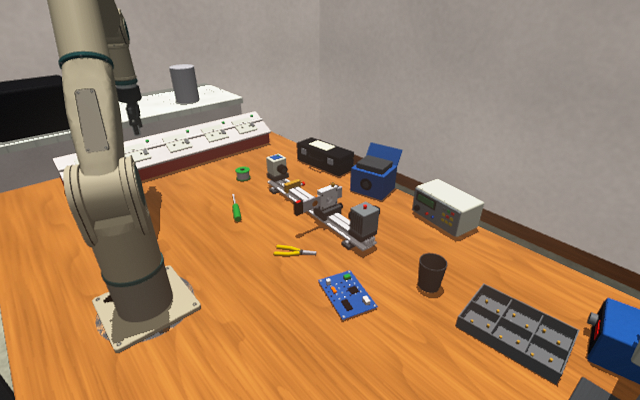

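The top view shows the photometer head at about (206,178), the brass collar at (252,181), the carrier gate at (329,185), the handle's red top at (326,233) and the lamp house at (397,192). The side view agrees. I'll enlarge the rail area.

```bash
python3 - <<'E'
import cv2
i=cv2.imread("pics/top0.png")[150:250,190:420]
j=cv2.resize(i[:, :115],None,fx=5,fy=5,interpolation=cv2.INTER_CUBIC);k=cv2.resize(i[:,115:],None,fx=5,fy=5,interpolation=cv2.INTER_CUBIC)
cv2.imwrite("pics/k.png",k)
cv2.imwrite("pics/j.png",j)
E
```

```text
(no output)
```

View pics/k.png

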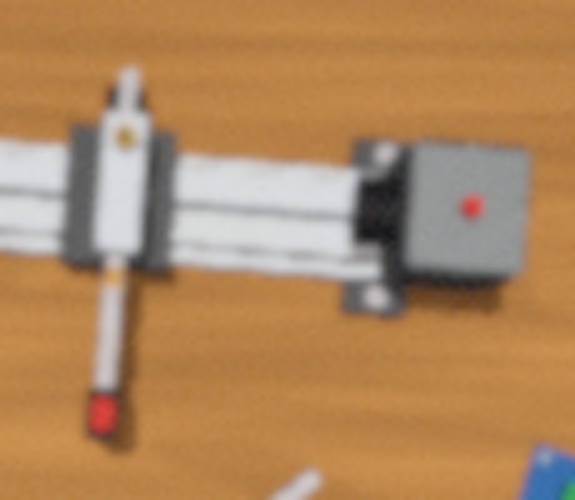

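View pics/j.png

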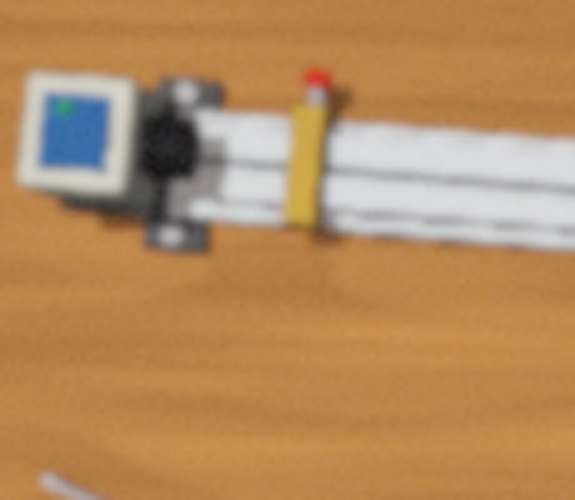

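In crop k (origin (305,150), ×5) the gate top spans corners (104,110), (150,113), (94,253) and (140,257). The plunger is at (125,136) and the red handle top at (103,414). In crop j (origin (190,150)) the right edge of the collar's top runs from (325,107) to (315,227), and the photometer top is centred at (77,132).

```bash
cat > h.py <<'E'
import cv2,numpy as np
from cell import camera_params
def ray(n,uv,z):
    p=camera_params(n);R=cv2.Rodrigues(p["rvec"])[0];t=p["tvec"].ravel()
    c=-R.T@t;d=R.T@np.linalg.inv(p["mtx"])@[*uv,1];return c+d*(z-c[2])/d[2]
E
python3 - <<'E'
import numpy as np
from h import ray
from cell import sensors
K=lambda x,y,z:ray("top",(305+(x+.5)/5-.5,150+(y+.5)/5-.5),z)
J=lambda x,y,z:ray("top",(190+(x+.5)/5-.5,150+(y+.5)/5-.5),z)
L=K(464,209,140);P=J(77,132,130)
d=(P-L)[:2];print("lamp-photo dist(475)",np.linalg.norm(d))
ey=d/np.linalg.norm(d);ex=np.array([ey[1],-ey[0]])
O=(L+P)[:2]/2;print("O",O,"yaw",np.arctan2(ex[1],ex[0]))
for n,q in dict(gate=K(122,183,130),gt=K(127,111,130),gb=K(117,255,130),gl=K(99,182,130),gr=K(145,185,130),hous=K(125,136,142),handle=K(103,414,122),colT=J(325,107,65),colB=J(315,227,65),colL=J(290,165,65),sadL=K(66,195,65),sadR=K(173,205,65)).items():
    print(n,q.round(1),"rail",((q[:2]-O)@ex).round(1),((q[:2]-O)@ey).round(1))
E
```

```text
lamp-photo dist(475) 491.7903850903322
O [612.15275226  52.07475312] yaw -0.06049570734667136
gate [607.8 -21.  130. ] rail 0.1 -73.3
gt [644.9 -22.8 130. ] rail 37.2 -72.8
gb [570.9 -19.3 130. ] rail -36.9 -73.7
gl [608.   -9.3 130. ] rail -0.4 -61.5
gr [607.  -32.8 130. ] rail 0.0 -85.0
hous [630.3 -21.8 142. ] rail 22.6 -72.7
handle [490.1 -14.  122. ] rail -117.8 -73.3
colT [652.5 180.8  65. ] rail 32.5 131.0
colB [586.8 183.9  65. ] rail -33.3 130.0
colL [620.3 198.7  65. ] rail -0.8 146.9
sadL [608.2   7.7  65. ] rail -1.3 -44.5
sadR [604.  -50.2  65. ] rail -1.9 -102.6
```

Checks: the gate measures 23×74 mm (21×70 expected), the saddle 58 mm along the rail (60 expected) and the collar 66 mm across (66 expected). The travel needed is about 175 mm, and the handle puts filter_slide at about 11 mm. The plunger sits at gate x +22.6, so carrier_top is about 9 mm towards the robot from the gate middle. Next I work out the approach shift.

```bash
cat >> h.py <<'E'
from scipy.spatial.transform import Rotation as Ro
from cell import sensors
YAW=-0.055
def to(target):
    s=sensors.read_state();R=Ro.from_euler("xyz",s["tool_rot"])
    print("shift cm",(R.inv().apply(np.array(target)-s["eef_pos"])/10).round(2),"turn deg",-np.degrees((YAW+np.pi-s["tool_rot"][2]+np.pi/2)%np.pi-np.pi/2).round(2),s["eef_pos"].round(1),s["force"].round(1))
E
python3 -c "
from h import *
to([598.4,-20.5,190])"
```

```text
shift cm [-56.44 -44.94   4.13] turn deg -18.32 [237.7 604.4 230.5] [-0.1 -0.1  0.6]
```

```bash
python3 -m inch '[[[-2,-1.6,0,-2.3],[-5,-4,0,-4.6],[-8,-6.4,0,-6.9],[-11,-8.8,0,-9.2],[-14,-11.2,0,-11.5],[-17,-13.6,0,-13.8],[-20,-16,0,-16.1],[-23,-18.4,0,-18.3]]]'; python3 -c "
from h import *
to([598.4,-20.5,190])"
```

```text
clock: 0.77
eef_pos: [385.0, 347.6, 231.1]
tool_rot: [-3.141, -0.0, 3.088]
force: [0.5, 1.3, -0.6]
width: 85.2
gripper_force: 0.0
shift cm [-23.27 -35.62   4.12] turn deg 0.11 [385.  347.6 231.1] [ 0.5  1.3 -0.6]
```

```bash
python3 -m inch '[[[-2,-3,0,0],[-4,-6,0,0],[-6,-9.2,0,0],[-8,-12.4,0,0],[-10,-15.6,0,0],[-12,-18.8,0,0],[-14,-22,0,0],[-16,-25,0.5,0]]]'; python3 -m inch '[[[-2,-3,0.5,0],[-4,-6,1.5,0],[-6,-9,2.5,0],[-7.2,-10.5,3.6,0],[-7.2,-10.6,3.6,0],[-7.2,-10.6,3.6,0]]]';python3 - <<'E'
from h import *
from cell import get_image
to([598.4,-20.5,95])
i=get_image("side");cv2.imwrite("pics/s1.png",cv2.resize(i[130:280,230:430],None,fx=4,fy=4,interpolation=2))
E
```

```text
clock: 1.43
eef_pos: [531.5, 88.8, 226.8]
tool_rot: [3.142, 0.001, 3.086]
force: [0.3, 0.5, -0.1]
width: 85.3
gripper_force: 0.0
clock: 1.93
eef_pos: [595.9, -20.3, 189.0]
tool_rot: [-3.141, -0.003, 3.083]
force: [-0.6, 0.8, -0.1]
width: 85.7
gripper_force: 0.0
shift cm [-0.28 -0.    9.4 ] turn deg -0.19 [595.9 -20.3 189. ] [-0.6  0.8 -0.1]
```

View pics/s1.png

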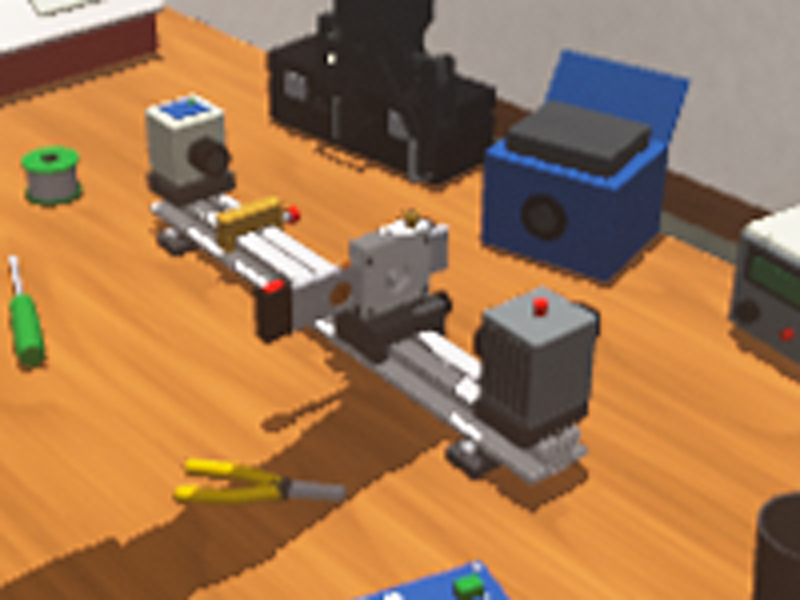

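The gate is at (390,250), the housing at (410,215) and the collar at (250,222). The gripper hovers above the gate, with its fingers against the dark box. The way down is free.

```bash
python3 -m inch '[[[-0.3,0,2,0],[-0.3,0,4.5,0],[-0.3,0,7,0],[-0.3,0,8.8,0],[-0.3,0,9.4,0],[-0.3,0,9.4,0]]]'; python3 -m inch '[[[0,0,0,0],[0,0,0,0],[0,0,0,0],[0,0,0,0],[0,0,0,0],[0,0,0,0],[0,0,0,0],[0,0,0,0]]]' 0
```

```text
clock: 2.48
eef_pos: [598.2, -17.1, 95.4]
tool_rot: [3.141, -0.003, 3.089]
force: [0.7, -0.0, 0.6]
width: 85.7
gripper_force: 0.0
clock: 3.15
eef_pos: [600.0, -18.9, 97.2]
tool_rot: [3.141, 0.001, 3.086]
force: [-1.1, 1.2, 6.2]
width: 20.1
gripper_force: 59.2
```

Gripped at a width of 20 mm. Next I slide it along tool +y, slowing before the collar.

```bash
python3 -m inch '[[[0,0.8,0,0],[0,2.4,0,0],[0,4.4,0,0],[0,6.6,0,0],[0,8.8,0,0],[0,10.8,0,0],[0,12.5,0,0],[0,13.8,0,0]]]'; python3 -m inch '[[[0,0.8,0,0],[0,1.5,0,0],[0,2.1,0,0],[0,2.6,0,0],[0,2.9,0,0],[0,3.1,0,0],[0,3.1,0,0]]]'
```

```text
clock: 3.82
eef_pos: [608.1, 119.3, 97.2]
tool_rot: [-3.141, 0.002, 3.086]
force: [-0.2, -4.4, 6.2]
width: 20.2
gripper_force: 59.5
clock: 4.4
eef_pos: [610.0, 149.4, 97.2]
tool_rot: [-3.142, 0.002, 3.086]
force: [0.2, -0.6, 5.6]
width: 20.4
gripper_force: 59.4
```

Moved 168.5 mm so far. I'll creep to contact.

```bash
python3 -m inch '[[[0,0.15,0,0],[0,0.3,0,0],[0,0.4,0,0],[0,0.5,0,0]]]'; python3 -m inch '[[[0,0.1,0,0],[0,0.2,0,0],[0,0.3,0,0],[0,0.3,0,0]]]'
```

```text
clock: 4.73
eef_pos: [610.2, 153.4, 97.2]
tool_rot: [-3.141, 0.002, 3.085]
force: [-0.1, -3.0, 5.9]
width: 19.6
gripper_force: 59.5
clock: 5.07
eef_pos: [610.3, 155.9, 97.2]
tool_rot: [-3.14, 0.002, 3.085]
force: [-0.3, -3.6, 6.0]
width: 20.3
gripper_force: 59.5
```

```bash
for k in 1 2 3; do python3 -m inch '[[[0,0.1,0,0],[0,0.2,0,0],[0,0.2,0,0]]]' | grep -E "eef|^force"; done
```

```text
eef_pos: [610.3, 155.8, 97.2]
force: [-0.5, -7.3, 7.5]
eef_pos: [610.3, 155.9, 97.2]
force: [-2.1, -10.4, 8.6]
eef_pos: [610.3, 155.9, 97.3]
force: [-1.9, -13.4, 8.9]
```

Contact: it stays at 155.9 while the force rises, after 174.9 mm of travel (175 predicted). I'll relax the push, release and take a picture.

```bash
python3 -m inch '[[[0,0,0,0],[0,-0.15,0,0],[0,-0.3,0,0],[0,-0.4,0,0],[0,-0.4,0,0]]]' ; python3 -m inch '[[[0,0,0,0],[0,0,0,0],[0,0,0,0],[0,0,0,0],[0,0,0,0],[0,0,0,0],[0,0,0,0],[0,0,0,0]]]' 8.5;  python3 -m inch '[[[0,0,-1,0],[0,0,-3,0],[0,0,-5.5,0],[4,0,-8,0],[8,0,-8,0],[12,0,-8,0],[16,0,-8,0],[18,0,-8,0]]]'
python3 - <<'E'
from h import *
from cell import get_image
i=get_image("top");cv2.imwrite("pics/t2.png",cv2.resize(i[150:260,190:310],None,fx=5,fy=5,interpolation=2))
E
```

```text
clock: 6.23
eef_pos: [610.3, 155.9, 97.2]
tool_rot: [-3.138, 0.001, 3.084]
force: [-1.3, -6.5, 6.1]
width: 20.1
gripper_force: 59.6
clock: 6.9
eef_pos: [609.4, 159.8, 96.2]
tool_rot: [3.142, -0.0, 3.086]
force: [0.0, -0.1, 0.3]
width: 85.1
gripper_force: 0.0
clock: 7.57
eef_pos: [424.0, 169.5, 177.0]
tool_rot: [-3.141, -0.004, 3.088]
force: [-0.9, -0.3, -0.0]
width: 85.1
gripper_force: 0.0
```

View pics/t2.png

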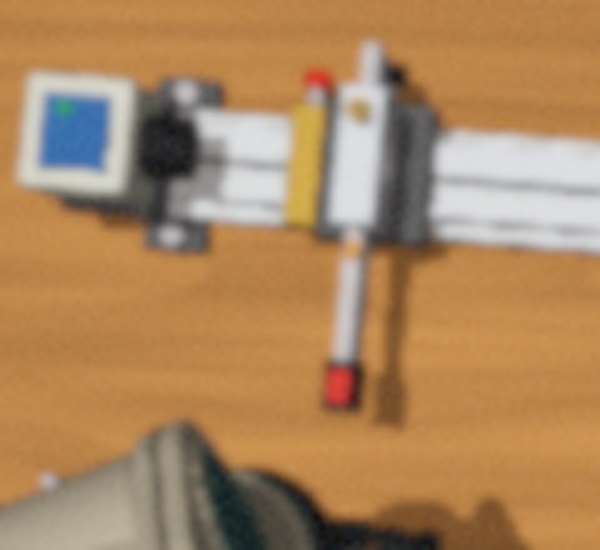

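The carrier is flush against the brass collar: the saddle meets the yellow block at (322,165) in the crop. The red handle top is at (341,386) and the strip is undisturbed.

```bash
python3 - <<'E'
from h import *
J=lambda x,y,z:ray("top",(190+(x+.5)/5-.5,150+(y+.5)/5-.5),z)
h=J(341,386,122);g=J(357,156,130);print(h,g,J(359,109,142))
e=np.array([np.cos(YAW),np.sin(YAW)]);print((g-h)[:2]@e)
to([h[0],h[1],80])
E
```

```text
[500.32641012 158.38270917 122.        ] [617.80809341 153.18344016 130.        ] [640.31994844 151.29486636 142.        ]
117.58985267707135
shift cm [-8.   -0.69  9.63] turn deg 0.18 [421.5 169.6 176.9] [-4.7 -0.6 -0.7]
```

```bash
python3 -m inch '[[[0,0,0,0],[0,0,0,0]]]'|grep -E "eef|^force"; python3 -c "
from h import *
to([500,159,81])"
```

```text
eef_pos: [430.9, 170.1, 177.3]
force: [0.3, -0.3, -1.0]
shift cm [-6.94 -0.74  9.64] turn deg -0.01 [430.9 170.1 177.3] [ 0.3 -0.3 -1. ]
```

```bash
python3 -m inch '[[[-2.5,-0.3,0,0],[-5,-0.7,0,0],[-6.9,-0.7,0.5,0],[-6.9,-0.7,3,0],[-6.9,-0.7,6,0],[-6.9,-0.7,8.5,0],[-6.9,-0.7,9.6,0],[-6.9,-0.7,9.6,0]]]'; python3 -m inch '[[[0,0,0,0],[0,0,0,0],[0,0,0,0],[0,0,0,0],[0,0,0,0],[0,0,0,0],[0,0,0,0],[0,0,0,0]]]' 0
python3 - <<'E'
from h import *
from cell import get_image
i=get_image("side");cv2.imwrite("pics/s3.png",cv2.resize(i[130:280,200:400],None,fx=4,fy=4,interpolation=2))
E
```

```text
clock: 8.45
eef_pos: [497.8, 158.0, 78.0]
tool_rot: [-3.14, -0.004, 3.085]
force: [-0.2, 0.3, -0.9]
width: 85.3
gripper_force: 0.0
clock: 9.12
eef_pos: [498.9, 159.5, 81.2]
tool_rot: [3.14, 0.002, 3.086]
force: [-1.0, 0.6, 6.2]
width: 15.4
gripper_force: 60.7
```

View pics/s3.png

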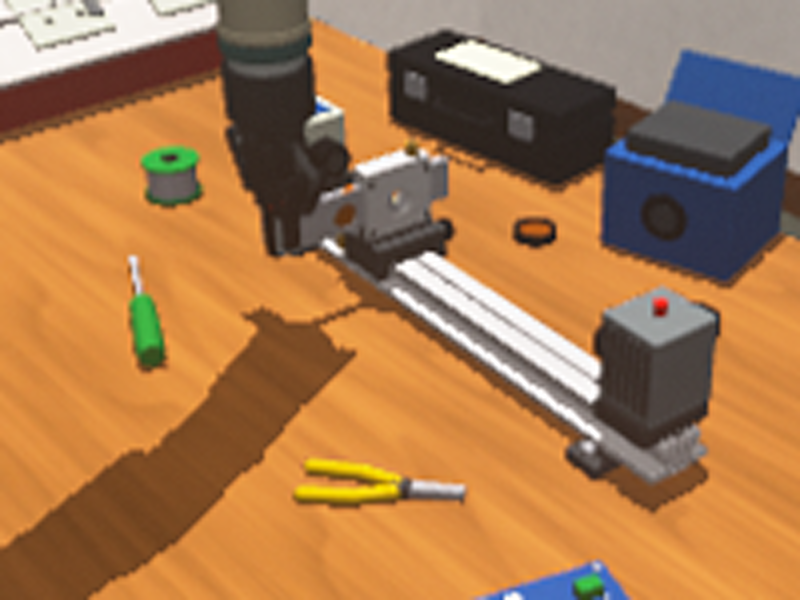

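The fingers hold the handle at (290,225) with a width of 15.4 mm (16 expected), and the bystanders are untouched. I'll push in by about 21 mm, finely near the notch.

```bash
python3 -m inch '[[[-0.3,0.05,0,0],[-0.7,0.1,0,0],[-1.1,0.1,0,0],[-1.4,0.1,0,0],[-1.6,0.1,0,0],[-1.6,0.1,0,0]]]'|grep -E "eef|^force"; for k in 1 2 3; do python3 -m inch '[[[-0.05,0,0,0],[-0.1,0,0,0],[-0.1,0,0,0]]]'|grep -E "eef|^force"; done
```

```text
eef_pos: [515.3, 158.6, 81.2]
force: [0.1, -0.1, 6.0]
eef_pos: [515.9, 158.6, 81.2]
force: [-0.9, -0.8, 6.7]
eef_pos: [517.0, 158.6, 81.3]
force: [0.1, -0.5, 6.3]
eef_pos: [518.3, 158.5, 81.3]
force: [0.0, -0.7, 4.1]
```

```bash
for k in 1 2 3; do python3 -m inch '[[[-0.05,0,0,0],[-0.1,0,0,0],[-0.1,0,0,0],[-0.1,0,0,0]]]'|grep -E "eef|^force"; done
```

```text
eef_pos: [519.8, 158.4, 81.2]
force: [2.3, -0.8, 6.6]
eef_pos: [520.5, 158.4, 81.2]
force: [1.0, -0.5, 6.1]
eef_pos: [520.6, 158.3, 81.2]
force: [-1.4, -1.1, 8.0]
```

The signature of the notch is there: a forward pull of +2.3 N, then a hold at 520.6 with opposing force. That is 21.7 mm of travel (21.2 predicted). I'll hold and take one check picture.

```bash
python3 -m inch '[[[0,0,0,0],[0,0,0,0],[0,0,0,0],[0,0,0,0],[0,0,0,0],[0,0,0,0],[0,0,0,0],[0,0,0,0]]]'
python3 - <<'E'
from h import *
from cell import get_image
i=get_image("top");cv2.imwrite("pics/t4.png",cv2.resize(i[150:260,190:310],None,fx=5,fy=5,interpolation=2))
E
```

```text
clock: 12.08
eef_pos: [520.6, 158.4, 81.2]
tool_rot: [3.142, 0.001, 3.085]
force: [-0.7, -1.6, 8.2]
width: 15.5
gripper_force: 61.1
```

View pics/t4.png

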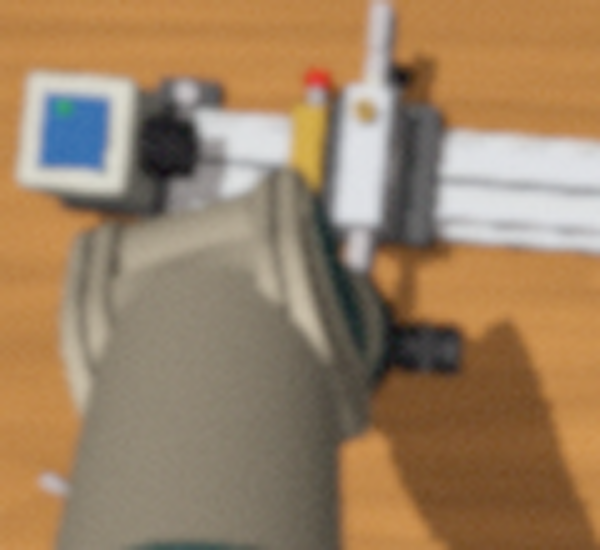

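The gate's right edge is now at x=397 (it was 390) and the saddle's at 440 (it was 433). The carrier has backed off the collar by about 3 mm, probably as the fingers closed. I'll ease it back along +y by the handle until it touches.

```bash
for k in 1 2 3 4 5; do python3 -m inch '[[[0,0.05,0,0],[0,0.1,0,0],[0,0.1,0,0]]]'|grep -E "eef|^force"; done
```

```text
eef_pos: [520.7, 159.0, 81.2]
force: [-1.2, -2.4, 7.9]
eef_pos: [520.8, 160.0, 81.2]
force: [-0.6, -2.1, 8.5]
eef_pos: [520.8, 160.9, 81.2]
force: [-0.8, -1.5, 8.6]
eef_pos: [520.8, 161.3, 81.2]
force: [-1.0, -3.3, 9.0]
eef_pos: [520.8, 161.4, 81.2]
force: [-1.1, -5.7, 9.6]
```

Contact at y=161.4 after 3.0 mm, with the force rising. I'll hold and confirm in a picture.

```bash
python3 -m inch '[[[0,0.05,0,0],[0,0.05,0,0],[0,0.05,0,0],[0,0.05,0,0],[0,0.05,0,0],[0,0.05,0,0],[0,0.05,0,0],[0,0.05,0,0]]]'
python3 - <<'E'
from h import *
from cell import get_image
i=get_image("top");cv2.imwrite("pics/t5.png",cv2.resize(i[150:260,190:310],None,fx=5,fy=5,interpolation=2))
E
```

```text
clock: 14.05
eef_pos: [520.8, 161.4, 81.2]
tool_rot: [-3.139, 0.0, 3.084]
force: [-1.6, -6.7, 8.7]
width: 15.2
gripper_force: 61.2
```

View pics/t5.png

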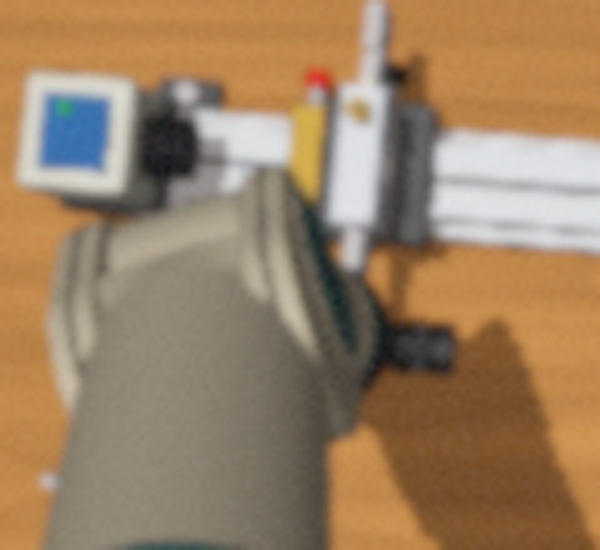

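The gate's right edge is back at 390 and the saddle's at 433, so it is against the collar. The strip's far end has moved from row 42 to about row 0, roughly 21 mm, so it is in the middle notch. I'm handing in.

```bash
python3 -c "
from cell import order
print(order.finish_job())"
```

```text
the job is handed in; nothing more can be done
None
```

I handed the job in with the carrier against the brass collar and the filter strip in the middle (green) notch, the gripper still holding the handle; closing on the handle had pulled the carrier about 3 mm off the collar, so I pushed it back first, and no verdict came back.

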